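# Lock the drive pulley with its mark at the top

## Robot

A 6-joint arm with a two-finger parallel gripper is mounted at the origin on a cart in front of the work surface, level with it; the furniture and walls round the work are solid. World frame = base frame: x ahead of the robot, y to its left, z up, the work surface at z = 0. Lengths are in m, angles in rad, forces in N, time in s.
With the tool pointing down it reaches from about 0.325 to 0.85 m from the base axis. Payload 4.4 kg.
Tool frame: the origin (TCP) lies midway between the tips of the shut fingers; the grasp point (between the pads) lies 19 mm behind it; z points along the fingers, y is the line along which they close (so a half turn about z gives the same grasp; the last joint's range is limited). The gripper opens to 94 mm and grips with 3 to 60 N. Pads are 16 mm wide; open, the fingers measure 119 mm over their backs; the gripper's body (75 mm by 177 mm) begins 78 mm behind the grasp point.
Start: joints at [-1.452, 0.207, 1.542, -0, 1.393, -0.15], TCP at [0.153, -0.554, 0.181] pointing down, gripper open.
Joint ranges: [-2.73, 2.73], [-0.86, 2.22], [0.23, 2.46], [-1.11, 4.25], [0.08, 2.63], [-2.82, 2.82]. Speed limits (rad/s): [2.79, 2.79, 3.14, 3.14, 3.14, 3.14].

## Interface

Orientations are given as [roll, pitch, yaw] about the fixed x, y, z axes, in that order (R = Rz(yaw) Ry(pitch) Rx(roll)).
In Python, from rig import robot gives the robot as it stands.
- The arm moves only by the tool jog_arm, never from a script. Its argument "motion" is a list of rows, each a list of 7 numbers: the turn, a rotation vector about the tool's x, y, z each as a share of 90 degrees, from -1 to 1, then the shift along the tool's x, y, z each as a share of 5 cm, from -1 to 1, then the closure, from -1 (fully open) to 1 (shut). In form: [[ax, ay, az, x, y, z, grip], ...]. A call has 1 to 12 rows; each row shifts and turns the commanded pose from where the row before left it, along the tool's axes as they then stand; what a row does not reach is not made up. A row lasts 1/8 s, in which the tool goes at most 62.5 mm and 10.7 degrees, less where a joint would pass 70% of its speed; a pose out of reach is approached as far as the arm can. A call with a number of a shift or a turn outside -1 to 1 is refused whole. A call with a gripper value outside its range is refused whole. The fingers move at their own pace and stop on an object; "newtons" is the grip in N (left out, the last holds). Time passes only in rows, so rows that do not move let the fingers close. It gives the time, the measured TCP pose, the force, the opening and the grip force at its end, in the units of the state.
- robot.get_state(): the state, without advancing time (a new reading comes with each control period).
- robot.read_camera(name): name is "side" or "top"; returns a dict with "pixels" (384x512x3 uint8, red, green, blue), "intrinsics" (3x3 intrinsics, pixels), "distortion" ([k1, k2, p1, p2, k3] as OpenCV has them; the pictures are not rectified), "extrinsics" (4x4, takes a point from world to camera coordinates). Camera axes: x right, y up, looking along -z (the intrinsics and any distortion apply to the point x, -y, -z); pixel columns grow to the right and rows downward; lengths in m; the calibration is good to about 2 mm. A picture is of the moment at which its call begins. There is no depth.
- robot.hand_in(): hands the job in; it is judged then, once.
The state is a dict: "time": time; "joints": joint angles; "joint_velocities": joint speeds; "tau": joint torques, N m; "tool_pos": TCP position; "tool_rot": TCP orientation; "ft_force": force on the tool from outside, world axes, zero at the start; "torque": the same for the moment, N m; "grip_width": finger opening in m; "finger_force": force on a finger pad.
Only numpy, scipy, OpenCV 4.12 (cv2) and the standard library are available. Lean on these libraries where they do the work, as an engineer would, in place of code of your own. Each camera call takes 0.05 s, during which the arm holds its last target. There are 200 camera calls.

## Task

Set the drive pulley on the bench stand to its zero position so that the belt can be fitted in time: reach in under the raised lock arm and turn the pulley on its axle until the V notch with the red mark is at the very top, right under the arm's roller. Then press the arm's black ball knob down until the roller sits fully home in the notch, and leave the arm down. Do not push the tools and other things on the bench about.

Things in the scene. Friction and masses are not known exactly. Their poses are not given: they have to be found in the camera images.
- index_stand: Fixed stand: grey base plate 222 x 150 x 12 mm, two blue bearing pedestals 24 mm wide at y = +50 and -50 mm (130 mm high), blue column behind. Origin on the bench top straight below the middle of the pulley; x points from the pulley's front (the robot's side) back to the column, y along the axle, z up. The base reaches 92 mm in front of the origin and 130 mm behind it.
- axle (a point): The pulley's centre, 100 mm above the bench. Pulley: 160 mm diameter, smooth bright rim 26 mm wide and 16 mm deep (radius 64 to 80 mm), five dark spokes 12 mm thick, dark hub 42 mm in diameter and 40 mm long. Its front can be gripped across the rim; the lock arm overhangs the rim, so come in from the front with the tool tilted about 45 degrees.
- pulley (a joint): Turn of the pulley (rad, endless): 0 or 2 pi with the mark at the very top, pi/2 mark at the back (towards the column), pi at the bottom, 3 pi/2 at the front; it grows as the top moves back and the front rises. It is balanced, turns against 0.1 N m of bearing friction and stays where it is left.
- mark (a point): Middle of the mouth of the rim's one V notch, 80 mm from the axle (180 mm above the bench when at the top). The notch is 17 mm wide at the mouth and 12 mm deep, with red paint on both sides and a red stripe on the spoke below. It centres itself on the roller when the arm is pressed down, if within about 4 mm of the top.
- lock_arm (a joint): Angle of the lock arm (rad): 0 with its roller fully home in the notch, about 0.07 with the roller on the rim beside the notch, growing as the arm is raised, up to a stop at 0.50. Its hinge is stiff, so it stays at any angle; 2 to 4 N on the knob moves it down; press on to about 10 N to seat it.
- lock_hinge (a point): Hinge of the lock arm on the column, 104 mm behind and 202 mm above the stand's origin; its axis is the stand's y. The steel arm (14 mm wide) runs forward from here over the pulley, in the plane of the rim. Its brass roller (14 mm diameter, in a fork 38 mm wide) hangs 22 mm below the arm and stands straight above the axle when down.
- knob (a point): Centre of the black ball knob (30 mm diameter) at the front end of the lock arm, 169 mm forward of the hinge and 13 mm above it when the arm is down; it swings up and back about the hinge as the arm is raised.
- caliper: Caliper with black display, 220 x 60 x 12 mm, lying on the bench; a bystander.
- tip_tin: Round pale tin, 67 mm in diameter, 34 mm high; a bystander.
- strip_pliers: Red-handled pliers, 191 x 110 x 13 mm, lying on the bench; a bystander.
- green_tape: Roll of green tape, 69 mm in diameter, 24 mm high; a bystander.

How it is judged:
On the way:
1. the mark has been turned to the top (notch within 8 mm of it) while the lock arm is still raised (x of mark in the frame of index_stand between -0.008 and 0.008 m and z of mark in the frame of index_stand above 0.17 m and value of joint lock_arm above 0.15 rad), for 0.2 s.
At the end, for the whole second after the job is handed in: The pulley is at rest with its mark at the top (notch within 3.5 mm of straight above the axle) and the lock arm is down with its roller home in the notch (arm angle under 0.025 rad) (x of mark in the frame of index_stand between -0.0035 and 0.0035 m and z of mark in the frame of index_stand above 0.17 m and value of joint lock_arm below 0.025 rad and velocity of joint pulley between -0.05 and 0.05 rad/s); the robot touches nothing.
It fails at once if the caliper, tin, pliers or tape is pushed more than 25 mm (distance of any of caliper, tip_tin, strip_pliers, green_tape from where it was at the start of the episode above 0.025 m).
It also fails if it takes over 67 s, if anything falls off the work surface, if the arm or the gripper's body presses on something with over 40 N, if the wrist force passes 120 N, or if a joint passes its speed limit or range.

## Working session

There is one attempt and no reset: what is moved stays moved. The work goes in short steps, Python scripts to look and compute and a tool call to move; the robot and the scene stay as the last step left them, time stands still between calls to the robot, and variables do not carry over. Pictures are saved under pics/ and viewed, at most 10 in all, crops included, and the job is handed in when it is done.

Besides the shell and the picture viewer there is one more tool, called after ">>>" as name(argument=value, ...) on one line, values as JSON. jog_arm: Moves the arm, as the interface text tells. Its arguments: {"type":"object","properties":{"motion":{"type":"array","items":{"type":"array","items":{"type":"number"}}},"newtons":{"type":"number"}},"required":["motion"]}

```bash
mkdir -p pics; ls
python3 - <<'E'
from rig import robot
import cv2,json,numpy as np
for n in("side","top"):
    d=robot.read_camera(n); cv2.imwrite(f"pics/{n}0.png",cv2.resize(d["pixels"][:,:,::-1],None,fx=1.5,fy=1.5,interpolation=cv2.INTER_CUBIC))
    print(n,np.round(d["intrinsics"],1).tolist(),d["distortion"],np.round(d["extrinsics"],3).tolist())
s=robot.get_state();print(s)
E
```

```text
pics
side [[353.8, 0.0, 256.4], [0.0, 353.8, 191.6], [0.0, 0.0, 1.0]] [-0.03384119  0.          0.          0.          0.        ] [[-0.947, -0.322, 0.011, 0.556], [0.209, -0.586, 0.783, -0.229], [-0.246, 0.743, 0.622, -1.124], [0.0, 0.0, 0.0, 1.0]]
top [[482.9, 0.0, 253.4], [0.0, 482.9, 187.3], [0.0, 0.0, 1.0]] [-0.03541295  0.          0.          0.          0.        ] [[-0.021, -1.0, 0.001, 0.026], [0.98, -0.021, 0.2, -0.637], [-0.2, 0.005, 0.98, -1.492], [0.0, 0.0, 0.0, 1.0]]
{'time': 0.1, 'joints': array([-1.45246011e+00,  2.07353094e-01,  1.54278730e+00, -2.01351222e-05,
        1.39350152e+00, -1.50493319e-01]), 'joint_velocities': array([-0.00124008, -0.00163779, -0.00446422, -0.00044519,  0.00185094,
        0.00060687]), 'tau': array([-3.90338000e-04, -3.71863317e+01, -2.82292968e+01,  7.01273954e-02,
        3.11459647e-02, -5.43655949e-05]), 'tool_pos': array([ 0.15261516, -0.5535743 ,  0.17960787]), 'tool_rot': array([-3.13956358e+00, -2.87648918e-04,  2.68832817e-01]), 'ft_force': array([ 0.77650083,  0.30644804, -0.41945508]), 'torque': array([0.0233147 , 0.02549696, 0.01468656]), 'finger_force': 0.0, 'grip_width': 0.09402949423012372}
```

View pics/side0.png

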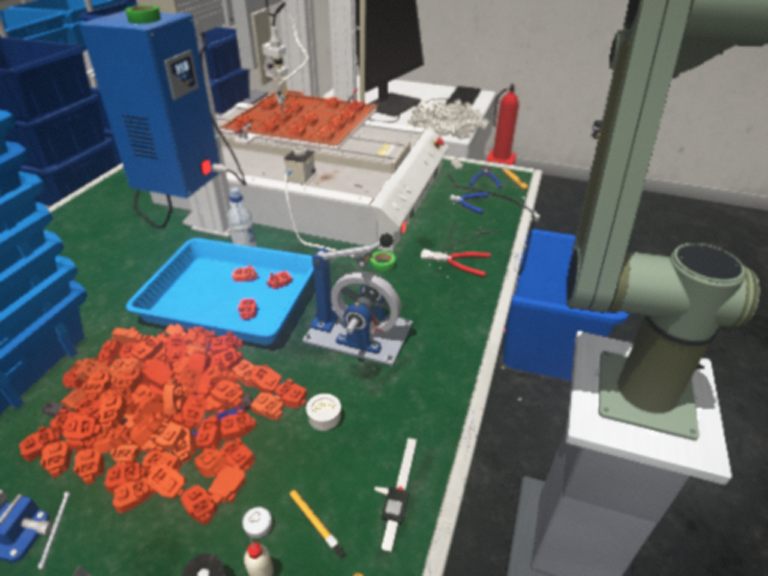

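View pics/top0.png

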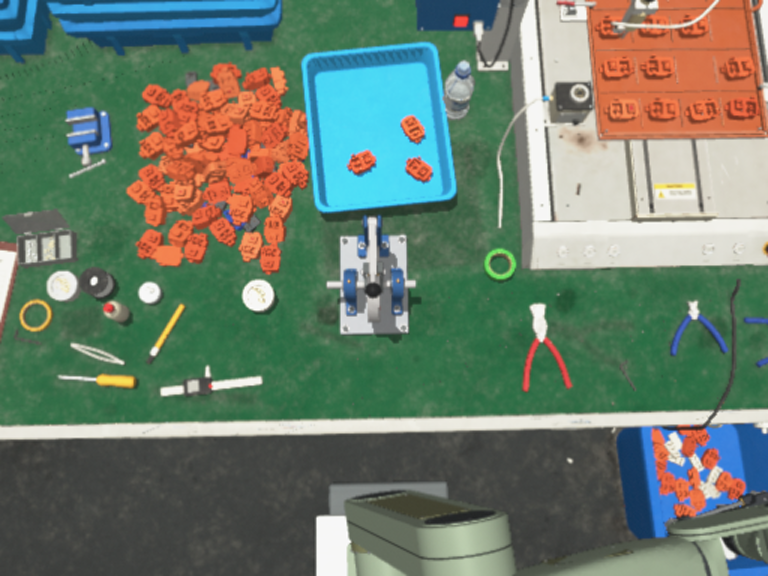

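The side view shows the stand with the pulley at about (362,302), the knob at (386,241) and the lock arm raised. The top view shows the base plate at x 341–409, y 236–334. I'll take closer crops next.

```bash
cat > h.py <<'E'
import numpy as np,cv2
from rig import robot
from scipy.spatial.transform import Rotation as R
F=np.diag([1.,-1,-1])
def proj(d,P):
    E=d["extrinsics"];C=(np.atleast_2d(P)@E[:3,:3].T+E[:3,3])@F
    return cv2.projectPoints(C,np.zeros(3),np.zeros(3),d["intrinsics"],d["distortion"])[0][:,0]
def ray(d,px):
    u=cv2.undistortPoints(np.array(px,float).reshape(-1,1,2),d["intrinsics"],d["distortion"])[:,0]
    v=np.c_[u,np.ones(len(u))]@F; E=d["extrinsics"]
    return -E[:3,:3].T@E[:3,3], v@E[:3,:3]
def plane(d,px,z):
    o,v=ray(d,px); return o+v*((z-o[2])/v[:,2])[:,None]
def crop(n,x,y,w,h,f,name):
    d=robot.read_camera(n); cv2.imwrite(name,cv2.resize(d["pixels"][y:y+h,x:x+w,::-1],None,fx=f,fy=f,interpolation=cv2.INTER_CUBIC)); return d
E
python3 - <<'E'
from h import *
crop("side",195,145,90,100,6,"pics/s1.png")
crop("top",210,135,80,95,6,"pics/t1.png")
E
```

```text
(no output)
```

View pics/s1.png

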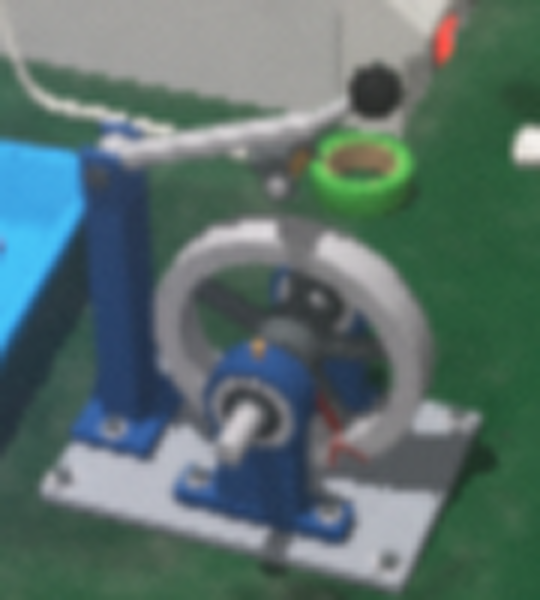

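View pics/t1.png

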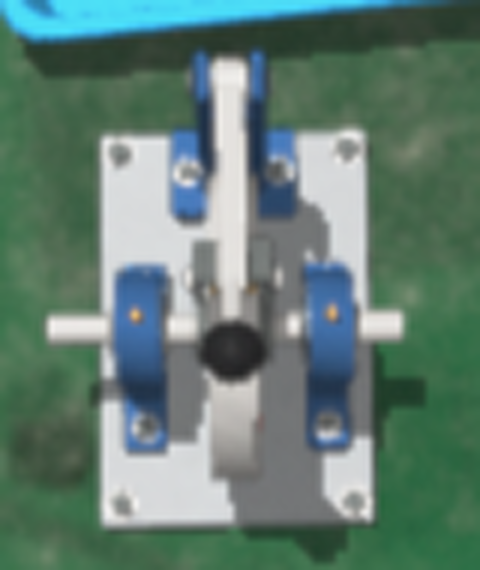

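Side crop: the red mark is low at the front, with its stripe running from (325,400) to (342,445), and the knob is at (376,90). Top crop: plate corners are at (101,134), (364,131), (374,522) and (101,527), and the knob is at (232,350).

```bash
cat > fit.py <<'E'
from h import *
from scipy.optimize import least_squares
s=robot.read_camera("side");t=robot.read_camera("top")
S=lambda p:np.array(p,float)/6+[195,145]-.5+1/12
T=lambda p:np.array(p,float)/6+[210,135]-.5+1/12
tc=T([(101,134),(364,131),(374,522),(101,527)]); sc=S([(42,490),(400,590),(482,412)])
B=np.array([(.13,.075,.012),(.13,-.075,.012),(-.092,-.075,.012),(-.092,.075,.012)])
sb=B[[0,3,2]]
def W(q,P): c,s_=np.cos(q[2]),np.sin(q[2]);P=np.atleast_2d(P);return np.c_[q[0]+c*P[:,0]-s_*P[:,1],q[1]+s_*P[:,0]+c*P[:,1],P[:,2]]
kn=lambda a:[.104-.169*np.cos(a)+.0*0-(-.013)*np.sin(a),0,.202+.169*np.sin(a)+.013*np.cos(a)]
E
python3 - <<'E'
from fit import *
print(plane(t,tc,.012).round(4).tolist(),plane(s,sc,.012).round(4).tolist())
f=lambda q:np.r_[(proj(t,W(q,B))-tc).ravel(),(proj(s,W(q,sb))-sc).ravel()]
r=least_squares(f,[.55,0,0]);q=r.x;print("stand",q,r.fun.round(1))
# knob angle
g=lambda a:np.r_[(proj(s,W(q,kn(a[0])))-S([(376,90)])).ravel(),(proj(t,W(q,kn(a[0])))-T([(232,350)])).ravel()]
r=least_squares(g,[.3]);print("lock",r.x,r.fun.round(1),W(q,kn(r.x[0])))
M=lambda th,rr=.08,y=.013:[rr*np.sin(th),y,.1+rr*np.cos(th)]
for th in np.arange(3.2,4.8,.1):
    print(round(th,1),((proj(s,W(q,[M(th),M(th,.064),M(th,.04,.006)]))-[195,145]+.5-1/12)*6).round(0).tolist())
np.save("q.npy",q)
E
```

```text
[[0.7545, 0.1016, 0.012], [0.7532, -0.0465, 0.012], [0.5317, -0.0457, 0.012], [0.5321, 0.1038, 0.012]] [[0.755, 0.099, 0.012], [0.5345, 0.1049, 0.012], [0.5335, -0.0511, 0.012]]
stand [ 0.62437515  0.02787433 -0.00812157] [-0.1 -0.1  0.5 -0.2  0.2 -0.   0.1 -0.3 -0.4  0.5  0.6 -0.2  0.1  0.9]
lock [0.41246123] [-0.3  0.5  0.1 -0.5] [[0.57876075 0.0282448  0.28165603]]
3.2 [[295.0, 468.0], [294.0, 448.0], [295.0, 409.0]]
3.3 [[308.0, 470.0], [304.0, 449.0], [302.0, 410.0]]
3.4 [[321.0, 472.0], [314.0, 450.0], [308.0, 410.0]]
3.5 [[333.0, 472.0], [324.0, 450.0], [314.0, 410.0]]
3.6 [[345.0, 471.0], [334.0, 449.0], [320.0, 409.0]]
3.7 [[357.0, 469.0], [343.0, 448.0], [326.0, 408.0]]
3.8 [[367.0, 465.0], [351.0, 445.0], [331.0, 407.0]]
3.9 [[378.0, 461.0], [360.0, 442.0], [336.0, 404.0]]
4.0 [[387.0, 456.0], [367.0, 438.0], [341.0, 402.0]]
4.1 [[395.0, 450.0], [374.0, 433.0], [345.0, 399.0]]
4.2 [[403.0, 443.0], [380.0, 427.0], [349.0, 395.0]]
4.3 [[409.0, 435.0], [384.0, 420.0], [352.0, 391.0]]
4.4 [[414.0, 426.0], [388.0, 413.0], [354.0, 386.0]]
4.5 [[418.0, 417.0], [391.0, 406.0], [356.0, 382.0]]
4.6 [[421.0, 407.0], [393.0, 398.0], [357.0, 377.0]]
4.7 [[422.0, 396.0], [394.0, 389.0], [358.0, 371.0]]
```

>>> jog_arm(motion=[[0, 0, 0.085, 0, 0, -0.5, 0.0], [0, 0, 0.085, 0, 0, -0.5, 0.0], [0, 0, 0, 0.45, -0.97, 0, 0.0], [0, 0, 0, 0.45, -0.97, 0, 0.0], [0, 0, 0, 0.45, -0.97, 0, 0.0], [0, 0, 0, 0.45, -0.97, 0, 0.0], [0, 0, 0, 0.45, -0.97, 0, 0.0], [0, 0, 0, 0.45, -0.97, 0, 0.0], [0, 0, 0, 0.45, -0.97, 0, 0.0], [0, 0, 0, 0.45, -0.97, 0, 0.0]])

```text
time: 1.55
tool_pos: [0.3325, -0.1645, 0.2309]
tool_rot: [3.141, -0.001, 0.001]
ft_force: [0.1, 0.0, 0.1]
grip_width: 0.0472
finger_force: 0.0
```

```bash
python3 -c "
from rig import robot
s=robot.get_state();print({k:s[k] for k in('time','joints','tool_pos','tool_rot','grip_width')})"
```

```text
{'time': 1.55, 'joints': array([-6.94135195e-01, -2.98158559e-01,  1.92122335e+00,  1.87620859e-04,
        1.51723864e+00,  8.75485385e-01]), 'tool_pos': array([ 0.33251146, -0.16451299,  0.23091736]), 'tool_rot': array([ 3.14091062e+00, -1.10996266e-03,  1.16620200e-03]), 'grip_width': 0.04716763942530871}
```

>>> jog_arm(motion=[[0, 0, 0, 0.35, -0.97, 0, 0.0], [0, 0, 0, 0.35, -0.97, 0, 0.0], [0, 0, 0, 0.35, -0.97, 0, 0.0], [0, 0, 0, 0.35, -0.97, 0, 0.0], [0, 0.1, 0, 0, 0, 0, 0.0], [0, 0.1, 0, 0, 0, 0, 0.0], [0, 0.1, 0, 0, 0, 0, 0.0], [0, 0.1, 0, 0, 0, 0, 0.0]])

```text
time: 2.55
tool_pos: [0.402, 0.0285, 0.2314]
tool_rot: [3.14, -0.634, 0.004]
ft_force: [-0.7, 0.2, -0.0]
grip_width: 0.047
finger_force: 0.0
```

```bash
python3 -c "
from rig import robot
s=robot.get_state();print({k:s[k] for k in('time','joints','tool_pos','tool_rot','grip_width')})"
```

```text
{'time': 2.55, 'joints': array([-0.32850077, -0.84104628,  2.34261229,  0.2243842 ,  1.04325868,
        1.18509989]), 'tool_pos': array([0.40197   , 0.02852802, 0.23138426]), 'tool_rot': array([ 3.14033387, -0.63419627,  0.00407073]), 'grip_width': 0.0470338036388026}
```

```bash
cat > kin.py <<'E'
from h import *
from scipy.optimize import least_squares
J=[[-1.45246011,.207353094,1.54278730,0,1.39350152,-.150493319],[-.694135,-.29815856,1.92122335,.0001876,1.51723864,.8754854],[-.32850077,-.84104628,2.34261229,.2243842,1.04325868,1.18509989]]
P=[[.15261516,-.5535743,.17960787],[.33251146,-.16451299,.23091736],[.40197,.02852802,.23138426]]
Ry=lambda a:R.from_rotvec([0,a,0]); Rz=lambda a:R.from_rotvec([0,0,a])
def fk(j,p):
    e,H,L1,L2,d,a=p
    r=Rz(j[0]);x=r.apply([0,e,H]);r=r*Ry(j[1]);x=x+r.apply([a,0,L1]);r=r*Ry(j[2]);x=x+r.apply([0,0,L2])
    r=r*Rz(j[3])*Ry(j[4])*Rz(j[5]);return x+r.apply([0,0,d]),r
def fit(J=J,P=P):
    r=least_squares(lambda p:np.r_[np.concatenate([fk(j,p)[0]-x for j,x in zip(J,P)]),.0003*(p-[.086,.3,.45,.45,.25,0])],[.086,.3,.45,.45,.25,0]);return r.x,r.fun
lo=np.array([-2.73,-.86,.23,-1.11,.08,-2.82]);hi=np.array([2.73,2.22,2.46,4.25,2.63,2.82])
def ik(x,rot,p,j0):
    r=least_squares(lambda j:np.r_[(fk(j,p)[0]-x)*5,(fk(j,p)[1].inv()*rot).as_rotvec()],np.clip(j0,lo+.01,hi-.01),bounds=(lo,hi));return r.x,np.abs(r.fun).max()
E
python3 - <<'E'
from kin import *
p,f=fit();print(p.round(4),np.abs(f).max())
for j in J: print(fk(j,p)[1].as_euler('xyz').round(3))
q=np.load("q.npy")
C=fk(J[2],p)[1]
base=R.from_euler('xyz',[np.pi,0,0])
for phi,al in[(a,b) for a in(-30,-10,10,30,45) for b in(30,40,50,60,70,80)]:
    f_,a_=np.radians([phi,al]);d=np.array([np.cos(a_),0,-np.sin(a_)])
    g=np.array([q[0]-.072*np.cos(f_),q[1],.1+.072*np.sin(f_)]);x=g+.019*d
    rot=base*Ry(np.pi/2-a_)
    best=min((ik(x,rot,p,j0) for j0 in (J[2],[-.1,.3,2,0,1,1.5],[-.1,.5,2,3.1,.7,-1.5])),key=lambda z:z[1])
    print(phi,al,best[0].round(2),round(best[1],4))
E
```

```text
[ 0.0863  0.209   0.4321  0.4948  0.3646 -0.0073] 0.001537367832505715
[ 3.141e+00 -2.000e-03  1.840e+00]
[3.140e+00 1.000e-03 1.572e+00]
[2.507e+00 1.000e-03 1.574e+00]
-30 30 [-0.15 -0.08  2.46  2.53  0.17  0.51] 0.136
-30 40 [-0.19 -0.13  2.46  1.79  0.14  1.23] 0.0268
-30 50 [-0.17 -0.12  2.36  0.5   0.23  2.52] 0.0
-30 60 [-0.16 -0.05  2.22  0.2   0.46  2.82] 0.0086
-30 70 [-0.18  0.03  2.08  0.17  0.69  2.82] 0.0463
-30 80 [-0.19  0.14  1.93  0.14  0.9   2.82] 0.0771
-10 30 [-0.16 -0.18  2.46  1.96  0.11  1.09] 0.1434
-10 40 [-0.19 -0.21  2.46  1.19  0.15  1.82] 0.0293
-10 50 [-0.18 -0.19  2.36  0.4   0.3   2.62] 0.0
-10 60 [-0.17 -0.11  2.22  0.2   0.53  2.82] 0.013
-10 70 [-0.19 -0.02  2.08  0.17  0.74  2.82] 0.0489
-10 80 [-0.19  0.09  1.93  0.14  0.95  2.82] 0.078
10 30 [-0.17 -0.25  2.46  1.48  0.12  1.56] 0.1255
10 40 [-0.2  -0.27  2.46  0.98  0.18  2.03] 0.0087
10 50 [-0.18 -0.23  2.33  0.32  0.37  2.7 ] 0.0
10 60 [-0.18 -0.15  2.19  0.19  0.59  2.82] 0.0187
10 70 [-0.19 -0.05  2.05  0.17  0.8   2.82] 0.053
10 80 [-0.19  0.06  1.9   0.14  1.    2.82] 0.0803
30 30 [-0.19 -0.28  2.46  1.48  0.14  1.56] 0.0874
30 40 [-0.2  -0.3   2.43  0.8   0.21  2.23] 0.0
30 50 [-0.17 -0.24  2.29  0.28  0.42  2.75] 0.0
30 60 [-0.18 -0.16  2.15  0.19  0.64  2.82] 0.0251
30 70 [-0.19 -0.05  2.    0.17  0.85  2.82] 0.058
30 80 [-0.19  0.06  1.85  0.14  1.05  2.82] 0.0834
45 30 [-0.2  -0.29  2.46  1.68  0.16  1.35] 0.0498
45 40 [-0.19 -0.29  2.39  0.68  0.23  2.35] 0.0
45 50 [-0.17 -0.23  2.24  0.25  0.45  2.79] 0.0
45 60 [-0.18 -0.14  2.1   0.2   0.67  2.82] 0.03
45 70 [-0.19 -0.04  1.96  0.17  0.88  2.82] 0.0621
45 80 [-0.19  0.08  1.81  0.14  1.08  2.82] 0.0861
```

>>> jog_arm(motion=[[0, 0, 0, 0.7, 0, 0, 0.2], [0, 0, 0, 0, 0, 0.8, 0.2], [0, 0, 0, 0, 0, 0.8, 0.2], [0, 0, 0, 0, 0, 0.8, 0.2], [0, 0, 0, 0, 0, 0.8, 0.2], [0, 0, 0, 0, 0, 0, 0.2]])

```text
time: 3.3
tool_pos: [0.5217, 0.0289, 0.1171]
tool_rot: [-3.139, -0.619, 0.001]
ft_force: [-0.6, 0.4, -0.3]
grip_width: 0.0379
finger_force: 0.0
```

```bash
python3 -c "
from h import *
s=robot.get_state();print(s['joints'].round(3))
crop('top',190,125,130,110,5,'pics/t2.png')"
```

```text
[-0.191 -0.233  2.273  0.236  0.504  1.205]
```

View pics/t2.png

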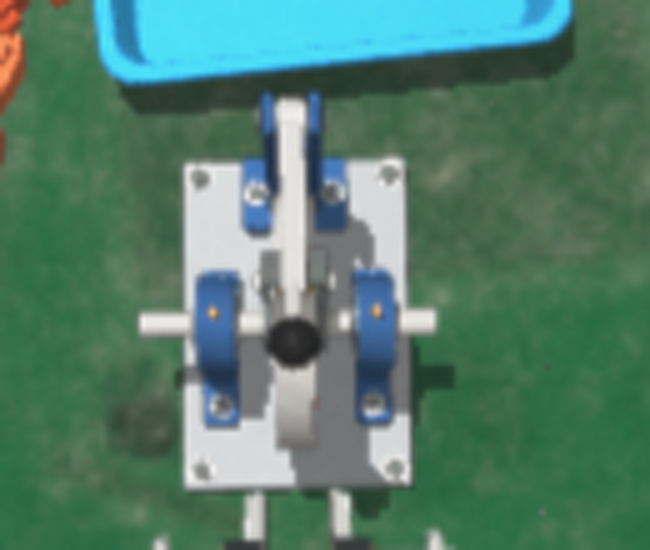

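The top crop shows the fingers centred at column 298 and the rim's front at column 297, so they are aligned. I'll move in and grip.

>>> jog_arm(motion=[[0, 0, 0, 0.07, 0, 0.45, 0.2], [0, 0, 0, 0.07, 0, 0.45, 0.2], [0, 0, 0, 0, 0, 0.45, 0.2], [0, 0, 0, 0, 0, 0, 0.2], [0, 0, 0, 0, 0, 0, 1], [0, 0, 0, 0, 0, 0, 1], [0, 0, 0, 0, 0, 0, 1], [0, 0, 0, 0, 0, 0, 1]], newtons=20)

```text
time: 4.35
tool_pos: [0.5698, 0.0286, 0.0723]
tool_rot: [-3.141, -0.63, 0.002]
ft_force: [-2.3, 3.3, 3.6]
grip_width: 0.0257
finger_force: 20.0
```

```bash
cat > arc.py <<'E'
# rows (tool x,z shares of 50 mm) along the arc from phi0 to phi1, n rows
from h import *
import sys
a,b,n=float(sys.argv[1]),float(sys.argv[2]),int(sys.argv[3])
s=robot.get_state();r=R.from_euler('xyz',s['tool_rot']);q=np.load('q.npy')
g=np.array(s['tool_pos'])-.019*r.apply([0,0,1])-[q[0],q[1],.1]
print('grasp rel axle',g.round(4),'r',np.hypot(g[0],g[2]).round(4),'phi',np.degrees(np.arctan2(g[2],-g[0])).round(1),'a',s['tool_rot'])
f=np.radians(np.linspace(a,b,n+1));pt=.072*np.c_[-np.cos(f),0*f,np.sin(f)]
d=r.inv().apply(np.diff(pt,axis=0))/.05
print(d[:,[0,2]].round(2).tolist())
E
python3 arc.py -15 37 12
```

```text
grasp rel axle [-0.0658  0.0007 -0.0123] r 0.0669 phi -10.6 a [-3.14145597e+00 -6.30060625e-01  1.89996793e-03]
[[0.04, -0.1], [0.05, -0.1], [0.06, -0.09], [0.06, -0.09], [0.07, -0.08], [0.08, -0.08], [0.08, -0.07], [0.09, -0.06], [0.09, -0.06], [0.1, -0.05], [0.1, -0.04], [0.1, -0.04]]
```

>>> jog_arm(motion=[[0, 0, 0, 0.05, 0, -0.09, 1], [0, 0, 0, 0.05, 0, -0.09, 1], [0, 0, 0, 0.06, 0, -0.085, 1], [0, 0, 0, 0.065, 0, -0.08, 1], [0, 0, 0, 0.07, 0, -0.075, 1], [0, 0, 0, 0.075, 0, -0.07, 1], [0, 0, 0, 0.08, 0, -0.065, 1], [0, 0, 0, 0.085, 0, -0.055, 1], [0, 0, 0, 0.09, 0, -0.05, 1], [0, 0, 0, 0.09, 0, -0.045, 1], [0, 0, 0, 0.095, 0, -0.035, 1], [0, 0, 0, 0.095, 0, -0.03, 1]])

```text
time: 5.85
tool_pos: [0.5818, 0.0286, 0.1262]
tool_rot: [-3.141, -0.623, 0.001]
ft_force: [9.3, 1.2, -12.3]
grip_width: 0.0256
finger_force: 20.0
```

```bash
python3 arc.py -11 40 12; python3 -c "
from h import *
crop('side',195,145,110,100,6,'pics/s2.png')"
```

```text
grasp rel axle [-0.0537  0.0007  0.0417] r 0.0679 phi 37.8 a [-3.14063682e+00 -6.23357209e-01  1.03523343e-03]
[[0.05, -0.1], [0.06, -0.09], [0.06, -0.09], [0.07, -0.08], [0.07, -0.08], [0.08, -0.07], [0.08, -0.07], [0.09, -0.06], [0.09, -0.05], [0.1, -0.04], [0.1, -0.04], [0.1, -0.03]]
```

View pics/s2.png

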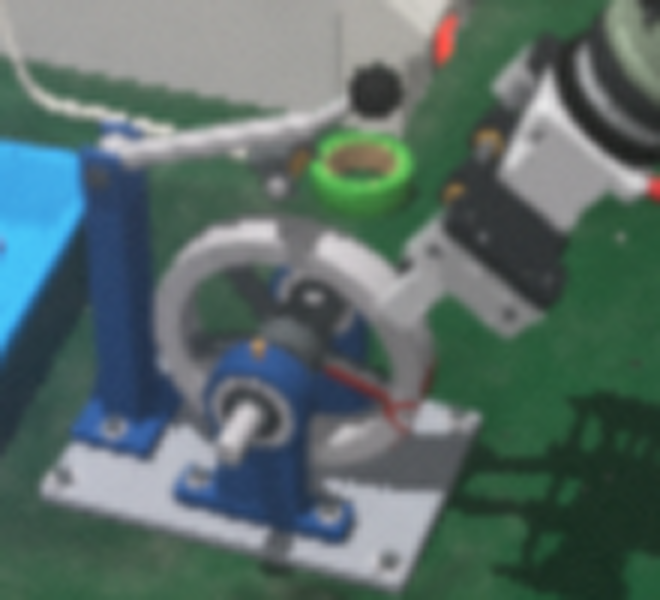

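The side crop shows the mark at (395,405), at the front and slightly below the axle, so θ is about 4.5. The pulley followed the first stroke. Regripping lower.

>>> jog_arm(motion=[[0, 0, 0, 0, 0, 0, 0.2], [0, 0, 0, 0, 0, 0, 0.2], [0, 0, 0, 0, 0, -0.6, 0.2], [0, 0, 0, 0, 0, -0.6, 0.2], [0, 0, 0, -0.5, 0, 0, 0.2], [0, 0, 0, -0.46, 0, 0, 0.2], [0, 0, 0, 0, 0, 0.55, 0.2], [0, 0, 0, 0, 0, 0.55, 0.2], [0, 0, 0, 0, 0, 0.55, 0.2], [0, 0, 0, 0, 0, 0.5, 0.2], [0, 0, 0, 0, 0, 0, 0.2]])

```text
time: 7.28
tool_pos: [0.5716, 0.0283, 0.0606]
tool_rot: [-3.141, -0.625, 0.001]
ft_force: [-0.3, -1.0, 0.7]
grip_width: 0.0377
finger_force: 0.0
```

```bash
python3 arc.py -22 35 12
```

```text
grasp rel axle [-0.0639  0.0004 -0.024 ] r 0.0682 phi -20.6 a [-3.14099694e+00 -6.24784336e-01  1.26433664e-03]
[[0.03, -0.11], [0.04, -0.11], [0.05, -0.11], [0.06, -0.1], [0.07, -0.1], [0.08, -0.09], [0.08, -0.08], [0.09, -0.08], [0.1, -0.07], [0.1, -0.06], [0.11, -0.05], [0.11, -0.04]]
```

>>> jog_arm(motion=[[0, 0, 0, 0, 0, 0, 1], [0, 0, 0, 0, 0, 0, 1], [0, 0, 0, 0, 0, 0, 1]], newtons=20)

```text
time: 7.65
tool_pos: [0.5726, 0.0287, 0.0634]
tool_rot: [-3.141, -0.63, 0.002]
ft_force: [-0.9, 3.6, 1.1]
grip_width: 0.0259
finger_force: 20.0
```

>>> jog_arm(motion=[[0, 0, 0, 0.03, 0, -0.105, 1], [0, 0, 0, 0.04, 0, -0.105, 1], [0, 0, 0, 0.05, 0, -0.1, 1], [0, 0, 0, 0.055, 0, -0.095, 1], [0, 0, 0, 0.065, 0, -0.09, 1], [0, 0, 0, 0.075, 0, -0.085, 1], [0, 0, 0, 0.08, 0, -0.08, 1], [0, 0, 0, 0.085, 0, -0.075, 1], [0, 0, 0, 0.09, 0, -0.065, 1], [0, 0, 0, 0.095, 0, -0.055, 1], [0, 0, 0, 0.1, 0, -0.05, 1], [0, 0, 0, 0.105, 0, -0.04, 1]])

```text
time: 9.15
tool_pos: [0.5805, 0.0285, 0.1255]
tool_rot: [-3.141, -0.629, 0.0]
ft_force: [23.5, 3.6, -22.5]
grip_width: 0.0252
finger_force: 20.0
```

```bash
python3 arc.py -20 32 12; python3 -c "
from h import *
crop('side',195,145,110,100,6,'pics/s3.png')"
```

```text
grasp rel axle [-0.0551  0.0006  0.0409] r 0.0686 phi 36.6 a [-3.14080951e+00 -6.28992077e-01  4.83659582e-04]
[[0.03, -0.1], [0.04, -0.1], [0.05, -0.1], [0.06, -0.09], [0.06, -0.09], [0.07, -0.08], [0.08, -0.08], [0.08, -0.07], [0.09, -0.07], [0.09, -0.06], [0.1, -0.05], [0.1, -0.04]]
```

View pics/s3.png

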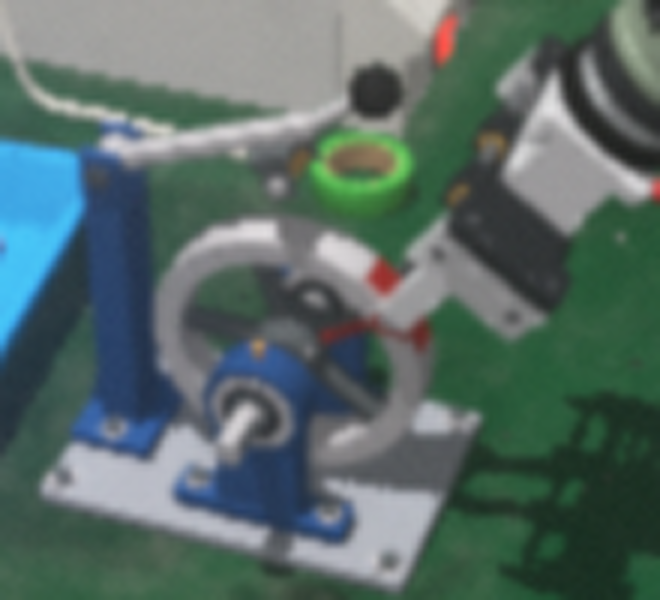

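The side crop shows the notch behind the finger: red patches at (380,275) and (420,335), so the mark is about 42° above the front. I'll retreat and measure it by colour.

>>> jog_arm(motion=[[0, 0, 0, 0, 0, 0, 0.2], [0, 0, 0, 0, 0, 0, 0.2], [0, 0, 0, 0, 0, -0.6, 0.2], [0, 0, 0, 0, 0, -0.6, 0.2], [0, 0, 0, -0.43, 0, 0, 0.2], [0, 0, 0, -0.43, 0, 0, 0.2], [0, 0, 0, 0, 0, 0, 0.2]])

```text
time: 10.07
tool_pos: [0.5081, 0.0284, 0.1483]
tool_rot: [-3.141, -0.627, 0.001]
ft_force: [0.4, 0.1, 0.2]
grip_width: 0.0378
finger_force: 0.0
```

```bash
cat > mark.py <<'E'
# pulley angle: side-face plane rays of red pixels -> polar about axle; stripe lies on spoke face y=.006
from fit import *
q=np.load('q.npy')
for nm,d in(('side',s),('top',t)):
    im=d['pixels'].astype(int);m=(im[...,0]>100)&(im[...,1]<.5*im[...,0])&(im[...,2]<.55*im[...,0])
    v,u=np.nonzero(m);o,w=ray(d,np.c_[u,v])
    c,sn=np.cos(q[2]),np.sin(q[2]);Q=lambda P:np.c_[c*P[:,0]+sn*P[:,1],-sn*P[:,0]+c*P[:,1],P[:,2]]
    o_=Q((o-[q[0],q[1],.1])[None])[0];w=Q(w)
    if nm=='side':
        for y,lo,hi in((.006,.02,.06),(.013,.064,.083)):
            P=o_+w*((y-o_[1])/w[:,1])[:,None];r=np.hypot(P[:,0],P[:,2]);k=(r>lo)&(r<hi)
            print(nm,'y',y,np.c_[np.degrees(np.arctan2(P[k,2],-P[k,0])),r[k]*1000].round(0).tolist(),'mean phi',np.degrees(np.arctan2(P[k,2].mean(),-P[k,0].mean())).round(1))
    else:
        P=o_+w*((.08-o_[2])/w[:,2])[:,None];k=(abs(P[:,0])<.09)&(abs(P[:,1])<.03);print(nm,'xy at z top (mm)',(P[k][:,:2]*1000).round(0).tolist())
E
python3 mark.py
```

```text
side y 0.006 [] mean phi nan
side y 0.013 [] mean phi nan
top xy at z top (mm) [[-52.0, 8.0], [-52.0, 5.0], [-52.0, 2.0], [-52.0, -1.0], [-52.0, -4.0], [-52.0, -7.0], [-52.0, -10.0], [-55.0, 8.0], [-55.0, 5.0], [-55.0, 2.0], [-55.0, -1.0], [-55.0, -4.0], [-55.0, -7.0], [-55.0, -10.0], [-58.0, 8.0], [-58.0, 5.0], [-58.0, 2.0], [-58.0, -1.0], [-58.0, -4.0], [-58.0, -7.0], [-58.0, -10.0], [-61.0, 8.0], [-61.0, 5.0], [-61.0, 2.0], [-61.0, -1.0], [-61.0, -4.0], [-61.0, -7.0], [-61.0, -10.0], [-82.0, 8.0], [-82.0, 5.0], [-82.0, 2.0], [-82.0, -0.0], [-82.0, -3.0], [-82.0, -6.0], [-85.0, 5.0], [-85.0, 3.0], [-85.0, -6.0]]mark.py:12: RuntimeWarning: Mean of empty slice.
  print(nm,'y',y,np.c_[np.degrees(np.arctan2(P[k,2],-P[k,0])),r[k]*1000].round(0).tolist(),'mean phi',np.degrees(np.arctan2(P[k,2].mean(),-P[k,0].mean())).round(1))
  ret = ret.dtype.type(ret / rcount)
```

```bash
python3 -c "
from h import *
d=crop('side',195,145,110,100,6,'pics/s4.png')
im=d['pixels'][145:245,195:305].astype(int)
m=(im[...,0]>80)&(im[...,0]>1.5*im[...,1])&(im[...,0]>1.5*im[...,2]);v,u=np.nonzero(m);print(np.c_[u*6+3,v*6+3,im[v,u]].tolist())"
```

```text
[[447, 21, 204, 105, 96], [453, 21, 199, 101, 91], [441, 27, 206, 115, 105], [447, 27, 232, 97, 86], [453, 27, 197, 102, 94], [441, 33, 228, 97, 87], [447, 33, 237, 96, 87], [453, 33, 177, 106, 96], [435, 39, 166, 103, 96], [441, 39, 233, 84, 76], [447, 39, 241, 93, 83], [453, 39, 172, 108, 96], [435, 45, 158, 89, 84], [441, 45, 234, 81, 73], [447, 45, 240, 89, 77], [453, 45, 164, 102, 84], [435, 51, 152, 84, 79], [441, 51, 226, 80, 71], [447, 51, 227, 92, 77], [435, 57, 139, 82, 78], [441, 57, 196, 83, 71], [447, 57, 170, 99, 80], [441, 63, 141, 86, 73], [381, 261, 128, 73, 62], [375, 267, 161, 88, 86], [381, 267, 149, 58, 53], [387, 267, 128, 63, 53], [375, 273, 158, 65, 63], [381, 273, 153, 52, 49], [387, 273, 147, 54, 49], [393, 273, 125, 63, 53], [369, 279, 164, 102, 101], [375, 279, 156, 61, 58], [381, 279, 154, 51, 48], [387, 279, 152, 51, 48], [393, 279, 140, 57, 50], [375, 285, 162, 89, 87], [381, 285, 155, 60, 57], [387, 285, 149, 50, 48], [393, 285, 139, 62, 55], [381, 291, 158, 84, 83], [387, 291, 149, 61, 57], [393, 291, 128, 70, 62], [387, 297, 142, 77, 75], [381, 303, 138, 89, 89], [387, 303, 131, 87, 86], [381, 309, 119, 78, 78], [375, 315, 116, 74, 73], [363, 321, 90, 58, 58], [369, 321, 102, 61, 60], [375, 321, 109, 62, 61], [417, 321, 121, 71, 69], [423, 321, 90, 51, 43], [345, 327, 81, 48, 48], [351, 327, 81, 45, 45], [375, 327, 98, 62, 58], [417, 327, 111, 51, 49], [423, 327, 96, 49, 42], [327, 333, 85, 47, 48], [333, 333, 89, 46, 47], [339, 333, 82, 46, 49], [411, 333, 125, 75, 74], [417, 333, 106, 47, 45], [423, 333, 99, 47, 43], [327, 339, 90, 49, 51], [417, 339, 108, 56, 54], [423, 339, 101, 53, 52], [417, 345, 113, 74, 74], [423, 345, 104, 68, 67]]
```

View pics/s4.png

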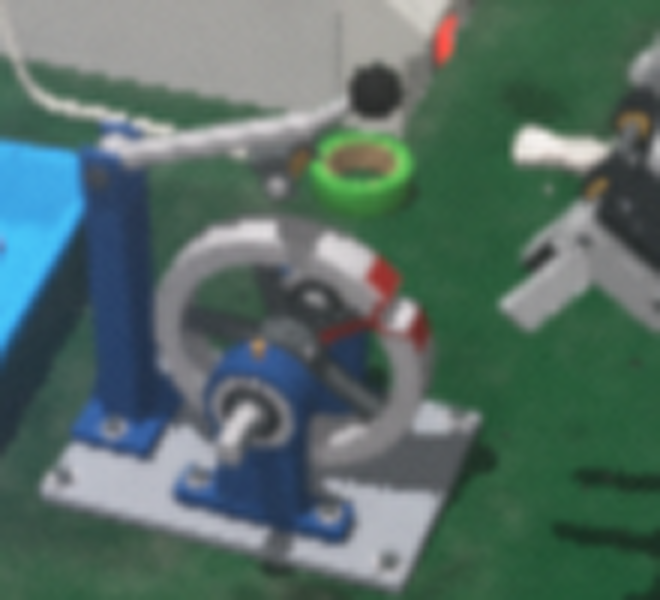

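The side crop shows the notch clearly between red patches at (385,278) and (420,330), with its bottom at about (386,311) and the stripe through (330,335).

```bash
python3 - <<'E'
from fit import *
q=np.load('q.npy')
M=lambda ph,rr,y=.013:[-rr*np.cos(ph),y,.1+rr*np.sin(ph)]
h=.0085/.08
for dg in range(34,54,2):
    a=np.radians(dg);print(dg,((proj(s,W(q,[M(a,.068),M(a+h,.08),M(a-h,.08),M(a,.03,.006)]))-[195,145]+.5-1/12)*6).round(0).tolist())
E
python3 arc.py -15 33 12
```

```text
34 [[382.0, 332.0], [391.0, 315.0], [407.0, 339.0], [332.0, 341.0]]
36 [[380.0, 329.0], [388.0, 311.0], [405.0, 335.0], [331.0, 340.0]]
38 [[377.0, 325.0], [385.0, 307.0], [403.0, 331.0], [330.0, 339.0]]
40 [[375.0, 322.0], [381.0, 304.0], [400.0, 327.0], [329.0, 337.0]]
42 [[372.0, 319.0], [378.0, 300.0], [397.0, 323.0], [328.0, 336.0]]
44 [[369.0, 316.0], [374.0, 296.0], [394.0, 319.0], [326.0, 334.0]]
46 [[366.0, 313.0], [370.0, 293.0], [391.0, 315.0], [325.0, 333.0]]
48 [[363.0, 310.0], [366.0, 290.0], [388.0, 311.0], [324.0, 332.0]]
50 [[360.0, 307.0], [362.0, 286.0], [385.0, 307.0], [322.0, 331.0]]
52 [[357.0, 304.0], [358.0, 283.0], [381.0, 304.0], [321.0, 329.0]]
grasp rel axle [-1.246e-01  1.000e-04  6.600e-02] r 0.141 phi 27.9 a [ 3.14109639e+00 -6.30108216e-01  1.99327656e-03]
[[0.04, -0.09], [0.05, -0.09], [0.05, -0.09], [0.06, -0.08], [0.06, -0.08], [0.07, -0.07], [0.07, -0.07], [0.08, -0.06], [0.08, -0.06], [0.09, -0.05], [0.09, -0.05], [0.09, -0.04]]
```

>>> jog_arm(motion=[[0, 0, 0, -0.03, 0, 0.52, 0.2], [0, 0, 0, 0, 0, 0.51, 0.2], [0, 0, 0, 0, 0, 0.51, 0.2], [0, 0, 0, 0, 0, 0.5, 0.2], [0, 0, 0, 0, 0, 0, 0.2], [0, 0, 0, 0, 0, 0, 1], [0, 0, 0, 0, 0, 0, 1], [0, 0, 0, 0, 0, 0, 1], [0, 0, 0, 0, 0, 0, 1]], newtons=20)

```text
time: 11.45
tool_pos: [0.569, 0.0286, 0.0671]
tool_rot: [-3.141, -0.63, 0.002]
ft_force: [1.7, 3.7, 1.2]
grip_width: 0.0259
finger_force: 20.0
```

```bash
sed -i 's/pt=.072/pt=.068/' arc.py; python3 arc.py -15 33.5 12
```

```text
grasp rel axle [-0.0666  0.0007 -0.0176] r 0.0689 phi -14.8 a [-3.14135234e+00 -6.30021888e-01  1.77719668e-03]
[[0.04, -0.09], [0.04, -0.09], [0.05, -0.08], [0.06, -0.08], [0.06, -0.07], [0.07, -0.07], [0.07, -0.06], [0.07, -0.06], [0.08, -0.05], [0.08, -0.05], [0.09, -0.04], [0.09, -0.04]]
```

>>> jog_arm(motion=[[0, 0, 0, 0.04, 0, -0.09, 1], [0, 0, 0, 0.045, 0, -0.09, 1], [0, 0, 0, 0.05, 0, -0.085, 1], [0, 0, 0, 0.06, 0, -0.08, 1], [0, 0, 0, 0.06, 0, -0.075, 1], [0, 0, 0, 0.07, 0, -0.07, 1], [0, 0, 0, 0.07, 0, -0.065, 1], [0, 0, 0, 0.075, 0, -0.06, 1], [0, 0, 0, 0.08, 0, -0.055, 1], [0, 0, 0, 0.08, 0, -0.05, 1], [0, 0, 0, 0.09, 0, -0.045, 1], [0, 0, 0, 0.09, 0, -0.04, 1]])

```text
time: 12.95
tool_pos: [0.5776, 0.0285, 0.1216]
tool_rot: [-3.141, -0.628, 0.001]
ft_force: [13.0, 2.9, -12.6]
grip_width: 0.0256
finger_force: 20.0
```

>>> jog_arm(motion=[[0, 0, 0, 0, 0, 0, 1], [0, 0, 0, 0, 0, 0, 1]])

```text
time: 13.2
tool_pos: [0.5781, 0.0285, 0.1223]
tool_rot: [-3.141, -0.629, 0.001]
ft_force: [10.5, 4.3, -8.3]
grip_width: 0.0258
finger_force: 20.0
```

```bash
python3 arc.py 33 37 2
cat > top.py <<'E'
from fit import *
q=np.load('q.npy')
d=s;im=d['pixels'][145:245,195:305].astype(int)
m=(im[...,0]>80)&(im[...,0]>1.5*im[...,1])&(im[...,0]>1.5*im[...,2]);v,u=np.nonzero(m);k=(v*6>150);print(np.c_[u*6+3,v*6+3,im[v,u]][k].tolist())
M=lambda ph,rr,y=.013:[-rr*np.cos(ph),y,.1+rr*np.sin(ph)]
h=.0085/.08
for dg in range(82,100,2):
    a=np.radians(dg);print(dg,((proj(s,W(q,[M(a,.068),M(a+h,.08),M(a-h,.08),M(a,.03,.006),M(a,.05,.006)]))-[195,145]+.5-1/12)*6).round(0).tolist())
E
python3 top.py; python3 -c "
from h import *
crop('side',195,145,80,80,7,'pics/s5.png')"
```

```text
grasp rel axle [-0.0575  0.0006  0.0376] r 0.0687 phi 33.2 a [-3.14080707e+00 -6.29145032e-01  7.59393609e-04]
[[0.04, -0.02], [0.05, -0.01]]
[[273, 219, 115, 73, 72], [279, 219, 96, 58, 54], [285, 219, 87, 54, 52], [291, 219, 86, 57, 52], [273, 225, 161, 74, 74], [279, 225, 111, 48, 48], [285, 225, 91, 44, 44], [291, 225, 91, 47, 47], [297, 225, 91, 55, 54], [267, 231, 193, 113, 113], [273, 231, 171, 67, 67], [279, 231, 120, 52, 51], [285, 231, 93, 46, 46], [291, 231, 92, 50, 50], [267, 237, 178, 111, 113], [273, 237, 164, 93, 95], [279, 237, 130, 85, 86], [285, 237, 102, 63, 64], [291, 237, 98, 64, 64], [339, 237, 118, 75, 70], [345, 237, 112, 64, 56], [339, 243, 164, 72, 70], [345, 243, 159, 58, 54], [351, 243, 149, 64, 57], [357, 243, 117, 72, 59], [333, 249, 182, 97, 96], [339, 249, 178, 64, 62], [345, 249, 174, 54, 53], [351, 249, 171, 57, 54], [357, 249, 159, 61, 57], [363, 249, 148, 82, 75], [333, 255, 179, 92, 90], [339, 255, 178, 68, 65], [345, 255, 178, 60, 57], [351, 255, 175, 56, 54], [357, 255, 176, 72, 70], [363, 255, 179, 117, 116], [339, 261, 178, 103, 103], [345, 26
[... 438 characters left out ...]
7.0, 315.0], [301.0, 288.0]]
84 [[296.0, 270.0], [284.0, 249.0], [313.0, 258.0], [295.0, 315.0], [298.0, 287.0]]
86 [[292.0, 268.0], [279.0, 248.0], [308.0, 256.0], [293.0, 314.0], [295.0, 286.0]]
88 [[288.0, 267.0], [274.0, 247.0], [303.0, 254.0], [291.0, 314.0], [292.0, 286.0]]
90 [[284.0, 266.0], [269.0, 246.0], [299.0, 253.0], [290.0, 313.0], [289.0, 285.0]]
92 [[280.0, 265.0], [264.0, 245.0], [294.0, 251.0], [288.0, 313.0], [286.0, 284.0]]
94 [[276.0, 265.0], [259.0, 245.0], [289.0, 250.0], [286.0, 312.0], [283.0, 284.0]]
96 [[272.0, 264.0], [255.0, 245.0], [284.0, 249.0], [284.0, 312.0], [280.0, 283.0]]
98 [[268.0, 264.0], [250.0, 245.0], [279.0, 248.0], [283.0, 312.0], [277.0, 283.0]]
```

View pics/s5.png

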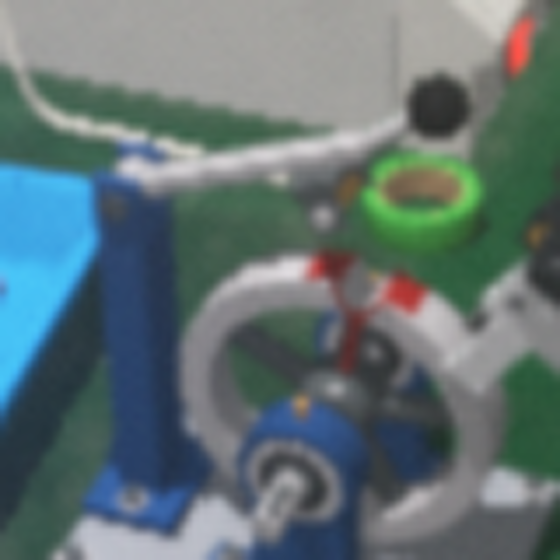

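The side crop shows the notch near the top, with patches at 6x pixels (282,228) and (348,252) and the stripe slightly forward of vertical. I'll refine the angle using both cameras.

Run:
```python
from fit import *
q=np.load('q.npy')
im=t['pixels'].astype(int);m=(im[...,0]>70)&(im[...,0]>1.5*im[...,1])&(im[...,0]>1.5*im[...,2])
v,u=np.nonzero(m);k=(u>225)&(u<270)&(v>150)&(v<225);print('top red',[(a,b,*im[b,a]) for a,b in zip(u[k],v[k])])
M=lambda ph,rr,y=.013:[-rr*np.cos(ph),y,.1+rr*np.sin(ph)]
h=.0085/.08
for dg in range(78,100,3):
    a=np.radians(dg);print(dg,'side far/near mouth',((proj(s,W(q,[M(a+h,.08,-.013),M(a+h,.08),M(a-h,.08,-.013),M(a-h,.08)]))-[195,145]+.5-1/12)*6).round(0).tolist(),'top',proj(t,W(q,[M(a+h,.08,.013),M(a-h,.08,.013),M(a-h,.08,-.013)])).round(1).tolist())
print('axle end side', ((proj(s,W(q,[[0,.1,.1],[0,.062,.1]]))-[195,145]+.5-1/12)*6).round(0).tolist())
```

```text
top red [(np.int64(251), np.int64(184), np.int64(114), np.int64(70), np.int64(64)), (np.int64(252), np.int64(184), np.int64(117), np.int64(69), np.int64(62))]
78 side far/near mouth [[315.0, 225.0], [298.0, 253.0], [344.0, 237.0], [327.0, 264.0]] top [[244.2, 186.7], [244.3, 192.4], [253.0, 192.3]]
81 side far/near mouth [[308.0, 223.0], [291.0, 250.0], [337.0, 233.0], [320.0, 261.0]] top [[244.2, 185.3], [244.3, 191.0], [253.0, 190.9]]
84 side far/near mouth [[301.0, 221.0], [284.0, 249.0], [330.0, 230.0], [313.0, 258.0]] top [[244.2, 183.9], [244.2, 189.6], [253.0, 189.5]]
87 side far/near mouth [[294.0, 220.0], [276.0, 247.0], [323.0, 228.0], [306.0, 255.0]] top [[244.2, 182.5], [244.2, 188.2], [252.9, 188.0]]
90 side far/near mouth [[286.0, 219.0], [269.0, 246.0], [316.0, 225.0], [299.0, 253.0]] top [[244.2, 181.2], [244.2, 186.8], [252.9, 186.6]]
93 side far/near mouth [[279.0, 218.0], [262.0, 245.0], [308.0, 223.0], [291.0, 251.0]] top [[244.1, 179.9], [244.2, 185.4], [252.9, 185.3]]
96 side far/near mouth [[272.0, 218.0], [255.0, 245.0], [301.0, 221.0], [284.0, 249.0]] top [[244.1, 178.6], [244.2, 184.0], [252.9, 183.9]]
99 side far/near mouth [[265.0, 218.0], [248.0, 245.0], [294.0, 220.0], [277.0, 247.0]] top [[244.1, 177.3], [244.2, 182.6], [252.9, 182.5]]
axle end side [[227.0, 463.0], [253.0, 418.0]]
```

>>> jog_arm(motion=[[0, 0, 0, 0.05, 0, -0.02, 1], [0, 0, 0, 0.05, 0, -0.015, 1], [0, 0, 0, 0.05, 0, -0.015, 1], [0, 0, 0, 0.05, 0, -0.01, 1], [0, 0, 0, 0, 0, 0, 1], [0, 0, 0, 0, 0, 0, 1]])

```text
time: 14.2
tool_pos: [0.5822, 0.0285, 0.1283]
tool_rot: [-3.141, -0.624, 0.001]
ft_force: [6.9, 2.2, -9.0]
grip_width: 0.0255
finger_force: 20.0
```

```bash
python3 arc.py 41 43 2;python3 top.py|head -1
python3 - <<'E'
from fit import *
im=t['pixels'].astype(int);m=(im[...,0]>70)&(im[...,0]>1.5*im[...,1])&(im[...,0]>1.5*im[...,2])
v,u=np.nonzero(m);k=(u>225)&(u<270)&(v>150)&(v<225);print('top red',[(int(a),int(b)) for a,b in zip(u[k],v[k])])
E
```

```text
grasp rel axle [-0.0533  0.0006  0.0437] r 0.0689 phi 39.4 a [-3.14069653e+00 -6.24044845e-01  1.00639577e-03]
[[0.02, -0.01], [0.02, -0.0]]
[[651, 183, 203, 104, 105], [657, 183, 199, 76, 71], [651, 189, 185, 76, 77], [657, 189, 206, 66, 67], [651, 195, 126, 60, 54], [657, 195, 161, 54, 54], [657, 201, 90, 57, 45], [261, 219, 116, 63, 62], [267, 219, 117, 57, 54], [273, 219, 110, 56, 54], [279, 219, 95, 58, 55], [255, 225, 172, 106, 106], [261, 225, 170, 64, 63], [267, 225, 169, 57, 56], [273, 225, 154, 55, 54], [279, 225, 113, 54, 54], [255, 231, 192, 106, 107], [261, 231, 187, 77, 76], [267, 231, 186, 68, 68], [273, 231, 168, 62, 61], [279, 231, 122, 64, 65], [327, 231, 110, 63, 58], [333, 231, 108, 64, 57], [261, 237, 183, 116, 117], [267, 237, 178, 99, 99], [273, 237, 165, 85, 85], [321, 237, 128, 68, 67], [327, 237, 156, 57, 55], [333, 237, 153, 55, 53], [339, 237, 127, 59, 55], [345, 237, 115, 71, 62], [321, 243, 160, 64, 63], [327, 243, 180, 59, 57], [333, 243, 176, 55, 53], [339, 243, 168, 57, 54], [345, 243, 161, 60, 57], [351, 243, 154, 83, 79], [315, 249, 131, 82, 82], [321, 249, 168, 76, 76], [327, 249, 181, 66, 65], [333, 249, 181, 59, 57], [339, 249, 180, 57, 56], [345, 249, 177, 67, 65], [351, 249, 180, 114, 114], [327, 255, 176, 101, 101], [333, 255, 180, 82, 82], [339, 255, 181, 74, 71], [345, 255, 179, 90, 90], [339, 261, 181, 118, 119], [291, 267, 102, 61, 65], [297, 267, 101, 63, 64], [291, 273, 90, 53, 58], [297, 273, 94, 53, 55], [297, 279, 89, 51, 52], [297, 285, 85, 47, 49], [297, 291, 85, 49, 50], [291, 297, 90, 55, 57], [297, 297, 81, 49, 50], [291, 303, 89, 51, 52], [297, 303, 82, 51, 52], [291, 309, 90, 48, 49], [291, 315, 94, 59, 61]]
top red []
```

>>> jog_arm(motion=[[0, 0, 0, 0.04, 0, -0.01, 1], [0, 0, 0, 0.04, 0, -0.005, 1], [0, 0, 0, 0, 0, 0, 1], [0, 0, 0, 0, 0, 0, 1]])

```text
time: 14.9
tool_pos: [0.5856, 0.0285, 0.1322]
tool_rot: [-3.141, -0.626, 0.001]
ft_force: [5.5, 0.9, -9.9]
grip_width: 0.0256
finger_force: 20.0
```

```bash
python3 arc.py 41 43 2; python3 -c "
from h import *
crop('side',225,160,40,45,13,'pics/s6.png')"
```

```text
grasp rel axle [-0.0499  0.0006  0.0476] r 0.0689 phi 43.7 a [-3.14104898e+00 -6.25655855e-01  1.39874196e-03]
[[0.02, -0.01], [0.02, -0.0]]
```

View pics/s6.png

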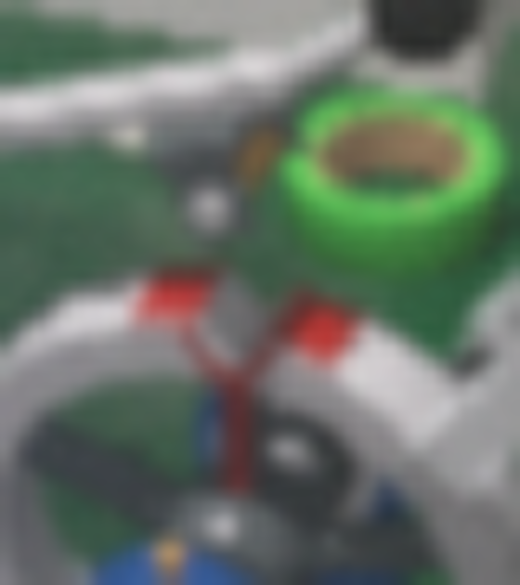

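The zoomed crop shows the stripe practically vertical, x=240 to 237, with the notch centred at about 90°. The lock arm is still raised. Now I'll release and retreat.

>>> jog_arm(motion=[[0, 0, 0, 0, 0, 0, 0.2], [0, 0, 0, 0, 0, 0, 0.2], [0, 0, 0, 0, 0, -0.6, 0.2], [0, 0, 0, 0, 0, -0.8, 0.2], [0, 0, 0, 0, 0, -1, 0.2], [0, 0, 0, 0, 0, -0.9, 1], [0, -0.1, 0, 0, 0, 0, 1], [0, -0.1, 0, 0, 0, 0, 1], [0, -0.1, 0, 0, 0, 0, 1], [0, -0.1, 0, 0, 0, 0, 1], [0, 0, 0, 0, 0, -0.8, 1], [0, 0, 0, 0, 0, -0.8, 1]])

```text
time: 16.45
tool_pos: [0.4907, 0.0281, 0.3474]
tool_rot: [-3.142, 0.001, 0.002]
ft_force: [0.6, -0.3, 0.5]
grip_width: 0.0003
finger_force: 0.0
```

```bash
python3 top.py|head -1; python3 -c "
from fit import *
q=np.load('q.npy')
for a in(.4125,.3,.2,.1,0): print(a,W(q,kn(a)).round(4))"
```

```text
[[639, 159, 175, 87, 84], [645, 159, 150, 54, 51], [651, 159, 143, 57, 53], [657, 159, 128, 60, 51], [627, 165, 221, 127, 124], [633, 165, 205, 112, 109], [639, 165, 148, 73, 68], [645, 165, 98, 59, 47], [621, 171, 174, 83, 81], [627, 171, 208, 77, 75], [633, 171, 211, 74, 73], [639, 171, 183, 68, 63], [645, 171, 133, 73, 59], [621, 177, 121, 66, 56], [627, 177, 168, 60, 57], [633, 177, 190, 60, 59], [639, 177, 190, 62, 60], [645, 177, 190, 70, 65], [651, 177, 168, 78, 66], [657, 177, 130, 83, 63], [627, 183, 101, 59, 46], [633, 183, 137, 54, 49], [639, 183, 170, 57, 56], [645, 183, 200, 64, 64], [651, 183, 209, 69, 68], [657, 183, 203, 77, 71], [639, 189, 116, 56, 47], [645, 189, 157, 54, 51], [651, 189, 189, 59, 60], [657, 189, 209, 68, 68], [645, 195, 89, 58, 45], [651, 195, 126, 56, 49], [657, 195, 163, 56, 54], [657, 201, 93, 61, 47], [255, 219, 117, 61, 59], [261, 219, 116, 56, 54], [267, 219, 115, 57, 54], [273, 219, 111, 61, 59], [249, 225, 176, 87, 87], [255, 225, 173, 62, 60], [261, 225, 172, 59, 59], [267, 225, 166, 58, 57], [273, 225, 151, 68, 67], [249, 231, 191, 91, 91]
[... 424 characters left out ...]
5, 54], [321, 243, 163, 55, 53], [327, 243, 180, 57, 54], [333, 243, 178, 59, 55], [339, 243, 168, 77, 75], [315, 249, 137, 84, 85], [321, 249, 176, 82, 80], [327, 249, 186, 71, 68], [333, 249, 182, 69, 67], [339, 249, 177, 105, 104], [327, 255, 181, 106, 106], [333, 255, 187, 113, 110], [285, 267, 103, 62, 63], [291, 267, 106, 64, 65], [291, 273, 94, 53, 54], [291, 279, 87, 50, 52], [291, 285, 83, 48, 49], [291, 291, 85, 49, 49], [291, 297, 86, 50, 51], [291, 303, 86, 48, 50], [285, 309, 82, 51, 53], [291, 309, 88, 49, 49], [291, 315, 91, 57, 59]]
0.4125 [[0.5788 0.0282 0.2817]]
0.3 [[0.5708 0.0283 0.2644]]
0.2 [[0.5653 0.0284 0.2483]]
0.1 [[0.5615 0.0284 0.2318]]
0 [[0.5594 0.0284 0.215 ]]
```

>>> jog_arm(motion=[[0, 0, 0, 0.85, 0, 0, 1], [0, 0, 0, 0.85, 0, 0, 1], [0, 0, 0, 0, 0, 0.4, 1], [0, 0, 0, 0, 0, 0.4, 1], [0, 0, 0, -0.06, 0, 0.15, 1], [0, 0, 0, -0.06, 0, 0.15, 1], [0, 0, 0, -0.05, 0, 0.15, 1], [0, 0, 0, -0.05, 0, 0.15, 1], [0, 0, 0, -0.04, 0, 0.15, 1], [0, 0, 0, -0.03, 0, 0.15, 1], [0, 0, 0, -0.03, 0, 0.15, 1], [0, 0, 0, 0, 0, 0, 1]])

```text
time: 18.15
tool_pos: [0.556, 0.0284, 0.2536]
tool_rot: [-3.142, 0.007, 0.002]
ft_force: [-7.3, -0.1, 2.5]
grip_width: 0.0008
finger_force: 3.0
```

```bash
cat > knob.py <<'E'
from fit import *
q=np.load('q.npy')
im=s['pixels'].astype(int)
m=(im.max(2)<60).astype(np.uint8)
n,l,st,ce=cv2.connectedComponentsWithStats(m)
for i in range(1,n):
    if st[i,4]>8 and 235<ce[i,0]<285 and 145<ce[i,1]<200: print('dark',st[i],ce[i].round(1))
for a in(.41,.3,.2,.1,0): print(a,proj(s,W(q,kn(a))).round(1))
E
python3 knob.py
```

```text
dark [255 160   8   8  40] [258.8 163.8]
0.41 [[257.1 160.2]]
0.3 [[259.4 165.3]]
0.2 [[261. 170.]]
0.1 [[262.1 174.6]]
0 [[262.6 179.1]]
```

>>> jog_arm(motion=[[0, 0, 0, -0.2, 0, 0, 1], [0, 0, 0, 0, 0, -0.6, 1], [0, 0, 0, 0, 0, -0.6, 1], [0, 0, 0, 0.5, 0, 0, 1], [0, 0, 0, 0, 0, 0, 1], [0, 0, 0, 0, 0, 0, 1]])

```text
time: 19.0
tool_pos: [0.573, 0.0284, 0.3138]
tool_rot: [-3.141, 0.002, 0.002]
ft_force: [0.7, 0.1, -0.8]
grip_width: 0.0008
finger_force: 0.0
```

```bash
python3 knob.py
```

```text
dark [255 160   8   8  45] [259.  163.5]
0.41 [[257.1 160.2]]
0.3 [[259.4 165.3]]
0.2 [[261. 170.]]
0.1 [[262.1 174.6]]
0 [[262.6 179.1]]
```

>>> jog_arm(motion=[[0, 0, 0, 0.1, 0, 0.28, 1], [0, 0, 0, 0, 0, 0.28, 1], [0, 0, 0, -0.035, 0, 0.1, 1], [0, 0, 0, -0.035, 0, 0.1, 1], [0, 0, 0, -0.03, 0, 0.1, 1], [0, 0, 0, -0.03, 0, 0.1, 1], [0, 0, 0, 0, 0, 0, 1]])

```text
time: 19.98
tool_pos: [0.572, 0.0284, 0.2663]
tool_rot: [-3.142, 0.001, 0.002]
ft_force: [0.2, 0.2, -0.7]
grip_width: 0.0007
finger_force: 0.0
```

```bash
python3 knob.py|head -1
```

```text
dark [255 160   8   8  48] [259.  163.5]
```

Run:
```python
from fit import *
q=np.load('q.npy')
im=s['pixels'].astype(int)
for r in range(148,192): print(r,' '.join('%2d'%(x//10) for x in im[r,236:286].mean(1)))
print(proj(s,[[.572,.028,.266],[.572,.028,.30],[.578,.028,.28]]).round(1))
```

```text
148 16 16 16 16 16 16 16 16 16 16 16 16 16 16 15 15 16 17 17 16 14 13 13 13 13 12 12 14 19 20 19 18 15 13 13 12 11  9  8  8  8  8  8  8  8  8  8  8  7  7
149 16 16 16 16 16 16 16 16 16 16 16 16 16 16 15 15 16 17 17 16 14 13 13 13 13 12 12 13 18 20 19 16 14 14 13 11 10  9  8  8  8  8  8  8  8  8  8  7  7  7
150 16 16 16 16 16 16 16 16 16 16 16 16 16 16 15 15 16 17 17 16 14 13 13 13 13 12 12 13 16 18 18 14 13 14 12 10  8  8  8  8  8  8  8  8  7  7  7  7  7  7
151 16 16 16 16 16 16 16 16 16 16 16 16 16 16 15 15 16 17 17 16 14 13 13 13 13 13 11 12 15 16 14 12 13 14 12  9  8  8  8  8  9  8  8  7  7  7  7  7  7  7
152 16 16 16 16 16 16 16 16 16 16 16 16 16 16 15 15 16 17 17 16 14 13 13 13 13 13 11 12 15 15 12 11 12 13 11  8  8  8  8  8  8  8  7  7  7  7  7  7  7  7
153 16 16 16 16 16 16 16 16 16 16 16 16 16 16 15 15 16 16 16 16 14 13 13 13 13 13 11 12 14 14 12 10 12 13 10  8  8  8  8  8  7  7  7  7  7  7  7  7  7  7
154 16 16 16 16 16 16 16 16 16 16 16 16 16 16 15 15 16 16 16 16 14 13 13 13 13 13 11 11 12 12 11 10 11 11  9  8  7  7  7  7  7  7  7  7  7  7  7  7  7  7
155 16 16 16 16 16 16 
[... 5021 characters left out ...]
 7  6  6  6  6  6  6  6  6  6  7  6  7
188 12 12 12 12 10  9  9  8  8 10 12 14 14 14 16 19 21 21 20 20 19 17 13 10  8  7  7  7  7  7  6  6  6  6  6  6  6  6  6  6  6  6  6  6  6  6  6  6  6  6
189 10  9 10  9  9  8  7  7  9 10 12 13 14 14 15 18 20 20 20 20 19 19 17 15 11  8  7  6  6  6  6  6  6  6  6  6  6  6  6  6  6  6  6  6  6  6  6  6  6  6
190  8  8  8  8  8  7  6  6  7  9 11 12 13 13 14 15 17 19 20 20 19 19 18 17 15 11  7  6  6  6  7  6  6  6  6  6  6  6  6  6  6  6  6  6  6  6  6  6  6  6
191  8  8  8  8  7  7  6  6  6  7  9 10 11 12 13 14 15 16 18 19 19 19 18 18 17 14 10  7  6  6  7  7  6  6  6  6  6  6  6  6  6  6  6  6  6  6  6  6  6  6
[[259.1 164.8]
 [259.2 155.3]
 [257.3 160.6]]
```

Run:
```python
from fit import *
o=cv2.resize(cv2.imread('pics/side0.png'),(512,384),interpolation=cv2.INTER_AREA)[:,:,::-1].astype(int)
im=s['pixels'].astype(int)
D=abs(im-o).max(2)
for r in range(120,176,2): print(r,''.join('#' if x>40 else '+' if x>20 else '.' for x in D[r,230:300]))
print(robot.get_state()['tool_pos'],robot.get_state()['joints'].round(3))
print(proj(s,[[.572,.028,.266],[.572,.028,.363],[.572,.028,.40]]).round(1))
im=t['pixels'].astype(int);o=cv2.resize(cv2.imread('pics/top0.png'),(512,384),interpolation=cv2.INTER_AREA)[:,:,::-1].astype(int);D=abs(im-o).max(2)
for r in range(150,230,3): print(r,''.join('#' if x>40 else '+' if x>20 else '.' for x in D[r,200:300]))
```

```text
120 .................###########################..........................
122 ...........#################################..........................
124 ........+###################################..........................
126 ........###################################+..........................
128 ........#################################+............................
130 ........################################+.............................
132 ........+##########################++++...............................
134 .........##########################...................................
136 .........+########################+...................................
138 ...........++++++++###############....................................
140 ..............++++++++++##########....................................
142 .........................+########....................................
144 ..........................++######....................................
146 ..........................++++####....................................
148 ..........................+++++###............
[... 3259 characters left out ...]
..................................###+##+#+...........................
213 ............+########...........................................++###++#............................
216 ............+########..........................................+++###+##............................
219 ............#########+++.......................................+######.#+...........................
222 ...........+########+++.....................+++...............+########.+++++..............####++...
225 ...........+########+++.....................#######++++++++...#########+#########################+..
228 ...........####+################+++++.......+################+#########+###########++++++########+..
```

>>> jog_arm(motion=[[0, 0, 0, 0, 0, -1, 1], [0, 0, 0, 0, 0, -0.6, 1], [0, 0, 0, 0, 0, 0, 1], [0, 0, 0, 0, 0, 0, 1]])

```text
time: 20.78
tool_pos: [0.5717, 0.0284, 0.3451]
tool_rot: [-3.141, 0.002, 0.002]
ft_force: [0.2, 0.1, 0.0]
grip_width: 0.0004
finger_force: 0.0
```

```bash
cat > dif.py <<'E'
from fit import *
import sys
o=cv2.resize(cv2.imread('pics/side0.png'),(512,384),interpolation=cv2.INTER_AREA)[:,:,::-1].astype(int)
im=s['pixels'].astype(int);D=abs(im-o).max(2);p=robot.get_state()['tool_pos']
print('tip',proj(s,[p,p+[.008,-.0125,0],p+[-.008,.0125,0],p+[0,0,.097]]).round(1).tolist())
for r in range(int(sys.argv[1]),int(sys.argv[2])): print(r,''.join('#' if x>40 else '+' if x>20 else '.' for x in D[r,230:290]),' '.join('%3d'%x for x in im[r,250:272].mean(1)))
E
python3 dif.py 118 172; python3 knob.py|head -1
```

```text
tip [[259.7, 142.6], [258.4, 140.1], [260.9, 145.2], [260.2, 112.0]]
118 ..........................#########......................... 199 199 199 199 199 187 159 141 139 139 137 135 123 123 162 224 231 227 222 218 215 216
119 ..........................#########......................... 200 199 199 200 198 187 153 139 139 139 138 135 126 121 158 220 229 222 216 216 215 214
120 ..........................#########......................... 198 198 198 200 198 186 154 140 139 140 140 134 126 122 156 213 222 216 214 214 214 214
121 ..........................#########......................... 197 197 197 198 199 187 154 141 139 138 138 136 124 120 153 208 217 213 212 212 212 213
122 ..........................#########......................... 197 198 199 198 198 190 154 140 139 138 138 135 126 120 150 204 214 212 211 210 210 210
123 ..........................#########......................... 199 199 199 197 199 192 158 140 138 140 139 134 125 123 150 204 214 212 208 202 206 208
124 ..........................#########......................... 199 200 198 200 205 204 162 140 139 138 139 134 
[... 6571 characters left out ...]
 53  56  63  77  84  85  80  78  75  70  69  70
168 ++#+################++....+####+............................ 130 122 119 122 120 117 107  88  78  79  84  88  83  82  81  80  77  75  73  70  68  67
169 ####++#############++.......++.............................. 118 117 109 109 109 113 115 113 118 121 120 119 107  87  80  78  75  73  71  69  66  68
170 ###+...+++++######.......................................... 112 105 101 102 109 111 114 119 122 123 126 134 124  96  80  76  74  71  69  67  64  66
171 ###+....+++++#+++........................................... 104  97  97 101 106 112 115 117 116 117 126 143 133 104  83  74  72  71  69  68  66  68
dark [255 161   8   7  42] [259.  163.7]
```

>>> jog_arm(motion=[[0, 0, 0, 0.1, 0, 0.8, 1], [0, 0, 0, 0, 0, 0.8, 1], [0, 0, 0, 0, 0, 0.05, 1], [0, 0, 0, -0.035, 0, 0.1, 1], [0, 0, 0, -0.035, 0, 0.1, 1], [0, 0, 0, -0.03, 0, 0.1, 1], [0, 0, 0, 0, 0, 0, 1]])

```text
time: 21.85
tool_pos: [0.572, 0.0283, 0.2497]
tool_rot: [3.141, -0.0, 0.002]
ft_force: [-2.3, -0.2, 1.2]
grip_width: 0.0004
finger_force: 1.0
```

```bash
python3 knob.py|head -1
```

```text
dark [256 163   8   7  44] [259.8 166. ]
```

>>> jog_arm(motion=[[0, 0, 0, 0.04, 0, 0.1, 1], [0, 0, 0, -0.03, 0, 0.1, 1], [0, 0, 0, -0.03, 0, 0.1, 1], [0, 0, 0, -0.025, 0, 0.1, 1], [0, 0, 0, -0.025, 0, 0.1, 1], [0, 0, 0, -0.02, 0, 0.1, 1], [0, 0, 0, 0, 0, 0, 1]])

```text
time: 22.82
tool_pos: [0.5679, 0.0284, 0.2184]
tool_rot: [-3.141, -0.0, 0.002]
ft_force: [0.2, 1.0, -0.1]
grip_width: 0.0004
finger_force: 0.0
```

```bash
python3 knob.py|head -1
```

```text
dark [257 145   9   4  14] [261.9 147.1]
```

```bash
python3 dif.py 140 185
```

```text
tip [[260.0, 177.5], [258.8, 174.8], [261.1, 180.3], [260.5, 151.0]]
140 ...........#################################+...............  70  71  69  69  68  69  69  69  68  69  69  67  67  59  51  48  48  48  47  47  45  45
141 ...........#################################+...............  72  70  71  70  71  69  70  70  70  69  68  68  66  61  53  54  58  57  51  48  45  45
142 ..........#################################+................  69  71  71  71  68  68  71  68  70  69  68  68  66  64  63  67  79  79  67  54  48  49
143 ..........################################+.................  69  70  68  68  71  66  68  69  68  68  70  71  68  64  66  68  77  84  79  62  50  61
144 ..........################################..................  68  68  69  70  68  69  72  68  69  68  75  82  71  66  62  62  68  77  82  67  56  74
145 ..........###############################+..................  62  62  65  68  67  71  80  71  67  70  72  78  69  64  58  55  67  74  81  66  65  92
146 ..........+##############################...................  56  58  59  58  61  63  68  66  65  66  68  70 
[... 5153 characters left out ...]
  76  76  74  78  76  75  75  71  67  60  59  57  60  61  63  69  71  70  68  68  67  65
181 .....+#####++..++...........................................  86  81  76  77  76  72  69  68  68  66  65  66  67  65  67  67  69  70  69  70  67  65
182 +...+#######++#+++++........................................  89  86  83  82  79  74  70  69  67  68  68  67  65  66  65  67  67  70  70  69  66  65
183 ++...######+.+#++####++.....................................  76  78  79  83  80  76  73  71  69  69  70  67  69  66  66  68  67  67  66  67  66  66
184 .....######.+.++#######+....................................  64  69  76  89  90  79  74  71  70  70  68  69  68  68  67  69  67  68  70  69  69  69
```

The ball is now at about (262,175), so the arm angle is near 0.09. I'll press the last part in small steps.

>>> jog_arm(motion=[[0, 0, 0, -0.01, 0, 0.08, 1], [0, 0, 0, -0.01, 0, 0.08, 1], [0, 0, 0, 0, 0, 0.06, 1], [0, 0, 0, 0, 0, 0, 1]])

```text
time: 23.52
tool_pos: [0.5665, 0.0284, 0.2078]
tool_rot: [-3.142, 0.001, 0.002]
ft_force: [-0.3, -0.1, 0.3]
grip_width: 0.0002
finger_force: 0.2
```

>>> jog_arm(motion=[[0, 0, 0, 0, 0, 0.05, 1], [0, 0, 0, 0, 0, 0.05, 1], [0, 0, 0, 0, 0, 0, 1]])

```text
time: 23.9
tool_pos: [0.5663, 0.0284, 0.2045]
tool_rot: [3.141, 0.001, 0.002]
ft_force: [-4.7, -0.1, 8.7]
grip_width: 0.0005
finger_force: 4.2
```

>>> jog_arm(motion=[[0, 0, 0, 0, 0, 0.05, 1], [0, 0, 0, 0, 0, 0.04, 1], [0, 0, 0, 0, 0, 0, 1], [0, 0, 0, 0, 0, 0, 1]])

```text
time: 24.4
tool_pos: [0.5665, 0.0284, 0.2039]
tool_rot: [3.141, -0.001, 0.002]
ft_force: [-11.1, -0.1, 23.7]
grip_width: 0.0008
finger_force: 10.9
```

```bash
cat > kb.py <<'E'
from fit import *
q=np.load('q.npy')
g=s['pixels'].astype(int).mean(2)[168:190,250:275];w=np.clip(58-g,0,None);v,u=np.mgrid[168:190,250:275]
print('ball',(w*u).sum()/w.sum(),(w*v).sum()/w.sum())
for a in(.1,.07,.03,0): print(a,proj(s,W(q,kn(a))).round(1))
E
python3 kb.py; python3 top.py|head -1
```

```text
ball 262.70773442847366 179.03935660506505
0.1 [[262.1 174.6]]
0.07 [[262.3 176. ]]
0.03 [[262.5 177.8]]
0 [[262.6 179.1]]
[[639, 159, 181, 90, 86], [645, 159, 153, 53, 52], [651, 159, 146, 59, 55], [657, 159, 131, 61, 53], [627, 165, 225, 129, 127], [633, 165, 209, 115, 112], [639, 165, 151, 73, 68], [645, 165, 102, 61, 50], [621, 171, 177, 84, 80], [627, 171, 214, 79, 78], [633, 171, 216, 76, 75], [639, 171, 188, 69, 65], [645, 171, 135, 73, 60], [621, 177, 124, 66, 55], [627, 177, 173, 61, 58], [633, 177, 194, 59, 59], [639, 177, 194, 63, 62], [645, 177, 194, 71, 65], [651, 177, 172, 78, 66], [657, 177, 136, 87, 68], [627, 183, 103, 63, 49], [633, 183, 141, 55, 49], [639, 183, 175, 58, 56], [645, 183, 206, 65, 65], [651, 183, 215, 72, 70], [657, 183, 208, 79, 73], [639, 189, 118, 56, 47], [645, 189, 162, 55, 52], [651, 189, 193, 60, 59], [657, 189, 215, 69, 69], [645, 195, 94, 61, 47], [651, 195, 130, 57, 49], [657, 195, 166, 56, 54], [657, 201, 95, 61, 47], [249, 225, 125, 64, 65], [255, 225, 119, 63, 65], [243, 231, 181, 106, 107], [249, 231, 175, 78, 80], [255, 231, 167, 78, 79
[... 168 characters left out ...]
7, 94, 97], [309, 237, 103, 56, 54], [315, 237, 118, 49, 48], [321, 237, 117, 48, 47], [327, 237, 102, 46, 44], [333, 237, 99, 51, 48], [339, 237, 99, 64, 60], [303, 243, 103, 68, 65], [309, 243, 124, 62, 60], [315, 243, 164, 63, 61], [321, 243, 164, 58, 57], [327, 243, 133, 49, 47], [333, 243, 118, 54, 52], [315, 249, 178, 97, 95], [321, 249, 184, 84, 84], [327, 249, 174, 70, 68], [333, 249, 166, 83, 82], [327, 255, 183, 116, 116], [285, 273, 90, 53, 57], [285, 279, 89, 50, 55], [291, 279, 83, 51, 53], [285, 285, 88, 48, 54], [291, 285, 85, 51, 54], [285, 291, 88, 50, 56], [291, 291, 86, 50, 52], [291, 297, 84, 49, 51], [291, 303, 84, 49, 51], [285, 309, 84, 51, 54], [291, 309, 85, 49, 52]]
```

The arm is seated: the ball sits at the angle-0 position with 24 N of firm resistance. I'll lift off, recheck and hand in.

>>> jog_arm(motion=[[0, 0, 0, 0, 0, -0.2, 1], [0, 0, 0, 0, 0, -0.8, 1], [0, 0, 0, 0, 0, -1, 1], [0, 0, 0, 0, 0, 0, 1], [0, 0, 0, 0, 0, 0, 1], [0, 0, 0, 0, 0, 0, 1], [0, 0, 0, 0, 0, 0, 1]])

```text
time: 25.48
tool_pos: [0.566, 0.0285, 0.2968]
tool_rot: [-3.141, 0.003, 0.002]
ft_force: [-0.1, 0.6, -1.0]
grip_width: 0.0006
finger_force: 0.0
```

```bash
python3 kb.py|head -1 && python3 -c "
from rig import robot
print(robot.hand_in())"
```

```text
ball 262.93778110944527 178.84970014992504
the job is handed in; nothing more can be done
None
```

The pulley is at its zero position with the notch at the top, the lock arm is down with its roller seated in the notch, and the job was handed in at about 25.5 s; no verdict came back.

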